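Weigh out large nuts on the workshop's spring scale

TASK

Weigh out a batch of the large hex nuts: put them into the pan of the spring scale one at a time, letting each one go, until the pan's pointer comes to rest within the grey band on the gauge. Then stop: leave the spare large nut on the bench clear of the scale, and never knock or push the pan down to its bottom stop.

Things in the scene. Friction and masses are not known exactly. Their poses are not given: they have to be found in the camera images.
- nut_a: large steel hex nut lying flat, one of three alike: 46 mm across the flats (53 mm over the corners), 24 mm high, 27 mm hole, about 220 g (within 7 percent); origin at the centre of its underside, z up, x (and every 60 degrees from it) square to a pair of flats. The nut of 36 mm across flats lying among them is not one of these
- nut_b: second large nut, alike in every way to nut_a (46 mm across flats, 24 mm high), same origin and axes
- nut_c: third large nut, alike in every way to nut_a (46 mm across flats, 24 mm high), same origin and axes
- pan: square steel scale pan, 160 mm wide outside, lip 10 mm above its inner floor; origin: centre of that floor, x towards the gauge. It only slides up and down: empty 90 mm above the bench, 15 mm lower per large nut (144 N/m, still after 1 s), bottom stop at 40 mm. Gauge: white plate 96 mm along +x, top 100 mm high; dark pointer level with the pan floor; grey band 54 to 66 mm above the bench
Mind the look-alikes: they are no part of the job. What is shaped like the nut_c but brown is not meant. Of the things that look like the part that bears pan, the larger one is meant.

How it is judged (in metres and radians):
On the way:
1. one large nut alone lies in the pan, let go, and the pan has sunk under it by 10 to 20 mm ((((x of nut_a in the frame of pan between -0.075 and 0.075 m and y of nut_a in the frame of pan between -0.075 and 0.075 m and z of nut_a in the frame of pan between -0.005 and 0.03 m) and not (x of nut_b in the frame of pan between -0.075 and 0.075 m and y of nut_b in the frame of pan between -0.075 and 0.075 m and z of nut_b in the frame of pan between -0.005 and 0.03 m) and not (x of nut_c in the frame of pan between -0.075 and 0.075 m and y of nut_c in the frame of pan between -0.075 and 0.075 m and z of nut_c in the frame of pan between -0.005 and 0.03 m)) or ((x of nut_b in the frame of pan between -0.075 and 0.075 m and y of nut_b in the frame of pan between -0.075 and 0.075 m and z of nut_b in the frame of pan between -0.005 and 0.03 m) and not (x of nut_a in the frame of pan between -0.075 and 0.075 m and y of nut_a in the frame of pan between -0.075 and 0.075 m and z of nut_a in the frame of pan between -0.005 and 0.03 m) and not (x of nut_c in the frame of pan between -0.075 and 0.075 m and y of nut_c in the frame of pan between -0.075 and 0.075 m and z of nut_c in the frame of pan between -0.005 and 0.03 m)) or ((x of nut_c in the frame of pan between -0.075 and 0.075 m and y of nut_c in the frame of pan between -0.075 and 0.075 m and z of nut_c in the frame of pan between -0.005 and 0.03 m) and not (x of nut_a in the frame of pan between -0.075 and 0.075 m and y of nut_a in the frame of pan between -0.075 and 0.075 m and z of nut_a in the frame of pan between -0.005 and 0.03 m) and not (x of nut_b in the frame of pan between -0.075 and 0.075 m and y of nut_b in the frame of pan between -0.075 and 0.075 m and z of nut_b in the frame of pan between -0.005 and 0.03 m))) and contact force between the fingers and nut_a below 0.3 N and contact force between the fingers and nut_b below 0.3 N and contact force between the fingers and nut_c below 0.3 N and height (world z) of pan between 0.07 and 0.08 m), for 0.2 s.
At the end, for the whole second after the job is handed in: Two of the large nuts lie in the pan, released and at rest; the pan's floor, and so the pointer, stands still 54 to 66 mm above the bench (within the grey band); the third large nut is off the scale, over 100 mm from the pan's centre (((horizontal distance between nut_a and pan above 0.1 m and (x of nut_b in the frame of pan between -0.075 and 0.075 m and y of nut_b in the frame of pan between -0.075 and 0.075 m and z of nut_b in the frame of pan between -0.005 and 0.03 m) and (x of nut_c in the frame of pan between -0.075 and 0.075 m and y of nut_c in the frame of pan between -0.075 and 0.075 m and z of nut_c in the frame of pan between -0.005 and 0.03 m)) or (horizontal distance between nut_b and pan above 0.1 m and (x of nut_a in the frame of pan between -0.075 and 0.075 m and y of nut_a in the frame of pan between -0.075 and 0.075 m and z of nut_a in the frame of pan between -0.005 and 0.03 m) and (x of nut_c in the frame of pan between -0.075 and 0.075 m and y of nut_c in the frame of pan between -0.075 and 0.075 m and z of nut_c in the frame of pan between -0.005 and 0.03 m)) or (horizontal distance between nut_c and pan above 0.1 m and (x of nut_a in the frame of pan between -0.075 and 0.075 m and y of nut_a in the frame of pan between -0.075 and 0.075 m and z of nut_a in the frame of pan between -0.005 and 0.03 m) and (x of nut_b in the frame of pan between -0.075 and 0.075 m and y of nut_b in the frame of pan between -0.075 and 0.075 m and z of nut_b in the frame of pan between -0.005 and 0.03 m))) and contact force between the fingers and nut_a below 0.3 N and contact force between the fingers and nut_b below 0.3 N and contact force between the fingers and nut_c below 0.3 N and height (world z) of pan between 0.054 and 0.066 m and linear speed of pan below 0.01 m/s and linear speed of each of nut_a, nut_b, nut_c below 0.02 m/s); the robot touches nothing.
It fails at once if the pan is knocked or pushed to its bottom stop (floor lower than 42 mm above the bench) (height (world z) of pan below 0.042 m).
It also fails if it takes over 56 s, if anything falls off the work surface, if the arm or the gripper's body presses on something with over 40 N, if the wrist force passes 120 N, or if a joint passes its speed limit or range.

ROBOT

A 6-joint arm with a two-finger parallel gripper is mounted at the origin on the work surface. World frame = base frame: x ahead of the robot, y to its left, z up, the work surface at z = 0. Lengths are in m, angles in degrees, forces in N, time in s.
With the tool pointing down it reaches from about 0.275 to 0.75 m from the base axis. Payload 10.2 kg.
Tool frame: the origin (TCP) lies at the very end of the fingers, on their centre line; the grasp point (between the pads) lies 19 mm behind it; z points along the fingers, y is the line along which they close (so a half turn about z gives the same grasp; the last joint's range is limited). The gripper opens to 88 mm and grips with 3 to 60 N. Pads are 18 mm wide; open, the fingers measure 123 mm over their backs; the gripper's body (75 mm by 187 mm) begins 45 mm behind the grasp point.
Start: joints at [-80.982, 17.928, 85.812, -0, 76.261, -12.8], TCP at [0.195, -0.487, 0.239] pointing down, gripper open.
Joint ranges: [-168.41, 168.41], [-55.51, 124.54], [10.69, 146.95], [-70.63, 250.63], [1, 178], [-165.06, 165.06]. Speed limits (degrees/s): [136.94, 136.94, 172.46, 180, 180, 180].

INTERFACE

Orientations are given as a 3x3 rotation matrix whose columns are the frame's x, y, z axes.
In Python, from plant import * gives the robot as it stands. The module is installed in compiled form; this text tells all that it offers.
- The arm moves only by the shell command python3 -m inch 'ROWS'. ROWS is a JSON object of lists of equal length, an entry for each row: "gripper": the gripper's target within -1 to 1 (fully open at 1, half-way at 0, shut at -1); "dp": the shift along the tool's x, y, z in mm, a list of three; "yaw": the turn about the tool's z in degrees. In form: {"gripper": [gripper, ...], "dp": [[dx, dy, dz], ...], "yaw": [yaw, ...]}. A call has 1 to 10 rows; each row shifts and turns the commanded pose from where the row before left it, along the tool's axes as they then stand; what a row does not reach is not made up. A row lasts 1/12 s, in which the tool goes at most 41.7 mm and 7.16 degrees, less where a joint would pass 70% of its speed; a pose out of reach is approached as far as the arm can. A call with a gripper value outside its range is refused whole. The fingers move at their own pace and stop on an object; the grip force is fixed at half the most. Time passes only in rows, so rows that do not move let the fingers close. It gives the time, the measured TCP pose, the force, the opening and the grip force at its end, in the units of the state.
- read_state(): the state, without advancing time (a new reading comes with each control period).
- grab_frame(name): name is "side" or "top" or "wrist"; returns (picture, depth): 400x640x3 uint8, red, green, blue; 400x640 float32, m along the optical axis (not along the pixel's ray), 0 where there is no reading.
- calibration(name): a dict with "fovy" (degrees; the focal length in pixels is half the picture's height over the tangent of half this angle, whatever the lens; pixels are square), "cx", "cy" (the principal point, pixels), "position" and "attitude" of the camera in the world. Camera axes: x right, y up, looking along -z (the intrinsics and any distortion apply to the point x, -y, -z); pixel columns grow to the right and rows downward; lengths in m; the calibration is good to about 2 mm. A picture is of the moment at which its call begins: read the wrist's pose just before it. calibration takes no time and is no camera call; for the wrist camera it gives the pose at the moment of the call.
- sign_off(): hands the job in; it is judged then, once.
Trained networks look in the newest picture that a camera, given by its name, has taken for a name from the list of things; names that differ only in an ending like _2 or _b are one class to them, and where a whole thing is asked for, a point or a joint stands for the part that bears it (a point fixed in the world has none). Each returns a list of dicts, best first, with "score" (0 to 1); they miss things now and then, are a little off and sometimes report something else, mostly with a low value. They report only what shows in the picture. A call takes as long as a camera call. They do not tell look-alikes from the thing itself.
- search_frame(target, camera): "position" ([x, y, z] in m, in world coordinates, good to about 4 mm: the middle of the surface that is visible of it).
The state is a dict: "t": time; "joint_pos": joint angles; "dq": joint speeds; "joint_efforts": joint torques, N m; "tcp_pos": TCP position; "ee_rot": TCP orientation; "force": force on the tool from outside, world axes, zero at the start; "torque": the same for the moment, N m; "gripper_width": opening from 0.0 (shut) to 1.0 (fully open); "grasp_force": force on a finger pad.
Only numpy, scipy, OpenCV 4.12 (cv2) and the standard library are available. Lean on these libraries where they do the work, as an engineer would, in place of code of your own. Each camera call takes 0.05 s, during which the arm holds its last target. There are 200 camera calls.

## Working session

There is one attempt and no reset: what is moved stays moved. The work goes in short steps, Python scripts to look and compute and a shell command to move; the robot and the scene stay as the last step left them, time stands still between calls to the robot, and variables do not carry over. Pictures are saved under pics/ and viewed, at most 10 in all, crops included, and the job is handed in when it is done.

```bash
mkdir -p pics
python3 - <<'E'
from plant import *
import cv2,numpy as np
for c in ["top","side"]:
    im,d=grab_frame(c); cv2.imwrite(f"pics/{c}1.png",im[:,:,::-1])
    print(c,{k:np.round(v,3).tolist() for k,v in calibration(c).items()})
    for n in ["nut_a","pan"]:
        for r in search_frame(n,c): print(n,np.round(r["position"],3),round(r["score"],2))
s=read_state();print(s["t"],s["tcp_pos"],np.round(s["ee_rot"],3).tolist(),s["gripper_width"])
E
```

```text
top {'fovy': 49.991, 'cx': 324.88, 'cy': 200.096, 'position': [0.413, 0.005, 0.886], 'attitude': [[0.005, 0.99, -0.144], [-1.0, 0.006, 0.009], [0.01, 0.144, 0.99]]}
nut_a [ 0.488 -0.055  0.025] 0.76
nut_a [0.607 0.002 0.024] 0.75
nut_a [ 0.706 -0.084  0.02 ] 0.64
nut_a [ 0.616 -0.224  0.027] 0.58
pan [0.352 0.155 0.068] 0.87
pan [0.577 0.254 0.088] 0.85
side {'fovy': 55.172, 'cx': 311.836, 'cy': 196.12, 'position': [0.315, 0.64, 0.65], 'attitude': [[-0.936, 0.228, -0.268], [-0.352, -0.589, 0.728], [0.008, 0.776, 0.631]]}
nut_a [0.611 0.012 0.018] 0.77
nut_a [ 0.488 -0.037  0.024] 0.68
nut_a [ 0.709 -0.078  0.018] 0.64
nut_a [ 0.615 -0.08   0.019] 0.6
nut_a [ 0.619 -0.211  0.019] 0.53
pan [0.35  0.152 0.064] 0.78
pan [0.573 0.265 0.093] 0.71
0.3 [ 0.19509961 -0.4873217   0.23854852] [[0.928, 0.372, -0.0], [0.372, -0.928, 0.0], [0.0, -0.0, -1.0]] 0.9991894065593535
```

View pics/top1.png

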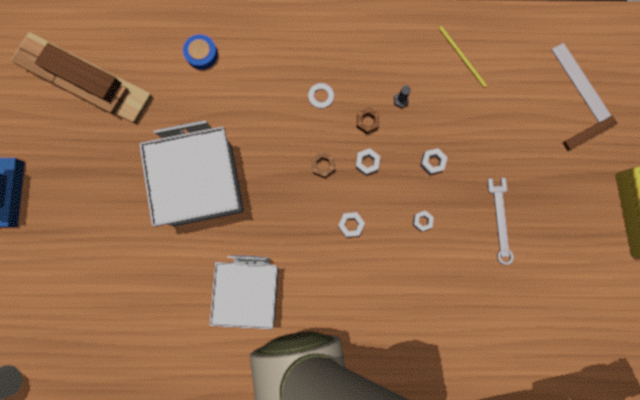

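View pics/side1.png

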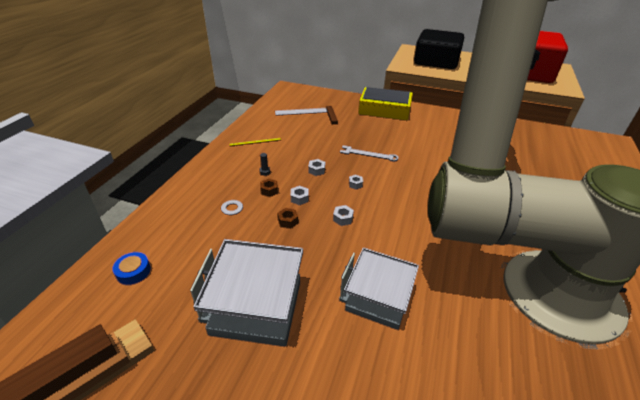

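The top picture has these candidates. Steel nuts are at (351,225), (368,161) and (434,161), and a smaller steel nut is at (424,221). The brown nuts at (368,121) and (323,166) and the washer at (321,95) are not wanted. The scales are the large one at (190,177) and the small one at (245,295). I choose the three large steel nuts and the large scale, then check them in a crop and measure.

```bash
cat > h.py <<'E'
from plant import *
import cv2,numpy as np
def cloud(c):
    k=calibration(c); im,d=grab_frame(c)
    f=200/np.tan(np.radians(k["fovy"])/2); v,u=np.mgrid[:400,:640]
    p=np.stack([(u-k["cx"])/f*d,-(v-k["cy"])/f*d,-d],-1)
    w=p@np.array(k["attitude"]).T+np.array(k["position"]); w[d==0]=np.nan
    return im,d,w
def nuts(im,w,zmin=.012,zmax=.034,minpx=40):
    """steel blobs at nut height: centre of top face, width, flats angle (mod 60)"""
    hsv=cv2.cvtColor(im,cv2.COLOR_RGB2HSV)
    m=((hsv[...,1]<70)&(w[...,2]>zmin)&(w[...,2]<zmax)).astype(np.uint8)
    n,l,s,c=cv2.connectedComponentsWithStats(m)
    for i in range(1,n):
        if s[i,4]<minpx: continue
        P=w[l==i]; P=P[P[:,2]>np.median(P[:,2])-.004]
        xy=P[:,:2].astype(np.float32); (cx,cy),r=cv2.minEnclosingCircle(xy)
        h=cv2.convexHull(xy)[:,0]
        a=np.radians(np.arange(0,60,1)); best=[]
        for t in a:
            q=t+np.arange(6)*np.pi/3
            best.append(max((h@[np.cos(b),np.sin(b)]).max()-np.dot([cx,cy],[np.cos(b),np.sin(b)]) for b in q))
        k=int(np.argmin(best)); print(np.round(c[i]),"px",s[i,4],"c",np.round([cx,cy,np.median(P[:,2])],4),"corners",round(2*r,4),"flats",round(2*best[k],4),"ang",k)
def pan(w,box):
    x0,x1,y0,y1=box
    m=(w[...,0]>x0)&(w[...,0]<x1)&(w[...,1]>y0)&(w[...,1]<y1)&(w[...,2]>.03)&(w[...,2]<.12)
    return w[m]
E
python3 - <<'E'
from h import *
im,d,w=cloud("top"); nuts(im,w)
P=pan(w,(.45,.72,.14,.38)); print(np.percentile(P[:,2],[5,50,95]))
R=P[P[:,2]>.094]; print(cv2.minAreaRect(R[:,:2].astype(np.float32)))
F=P[abs(P[:,2]-np.median(P[:,2]))<.006]; print(cv2.minAreaRect(F[:,:2].astype(np.float32)))
cv2.imwrite("pics/crop.png",cv2.resize(im[80:250,290:460,::-1],None,fx=3.5,fy=3.5,interpolation=cv2.INTER_CUBIC))
E
```

```text
[198.  47.] px 67 c [0.8613 0.2686 0.0263] corners 0.0473 flats 0.0462 ang 45
[400. 101.] px 83 c [ 0.7565 -0.1626  0.0149] corners 0.0307 flats 0.0288 ang 29
[221. 195.] px 441 c [0.5712 0.2518 0.0285] corners 0.2034 flats 0.1968 ang 12
[367. 161.] px 325 c [ 0.6196 -0.0895  0.0241] corners 0.0518 flats 0.0467 ang 20
[433. 161.] px 349 c [ 0.6213 -0.2269  0.024 ] corners 0.0535 flats 0.0472 ang 15
[423. 221.] px 209 c [ 0.497  -0.2021  0.0212] corners 0.0402 flats 0.0368 ang 21
[351. 224.] px 313 c [ 0.4885 -0.0545  0.0239] corners 0.0522 flats 0.0473 ang 7
[ 10. 380.] px 246 c [0.1843 0.6065 0.0264] corners 0.0545 flats 0.0479 ang 47
[0.08679363 0.09002811 0.09928513]
((0.5811587572097778, 0.2564210295677185), (0.18018995225429535, 0.16082987189292908), 12.190384864807129)
((0.5831195712089539, 0.25582155585289), (0.18370679020881653, 0.1588137447834015), 12.188658714294434)
```

View pics/crop.png

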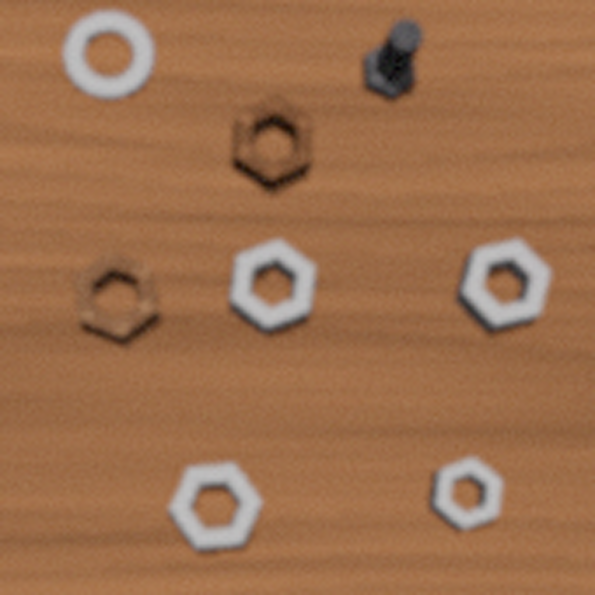

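The crop confirms it. The large nuts are at crop pixels (215,505), (274,285) and (505,285). The nut at (467,493) is clearly smaller, and the brown ones are excluded. I'll go above the nearest large nut first.

```bash
python3 -m inch '{"gripper":[1,1,1,1,1,1,1,1,1,1],"dp":[[31,-21,5],[31,-21,5],[31,-21,5],[31,-21,5],[31,-21,5],[31,-21,5],[31,-21,5],[31,-21,5],[31,-21,5],[31,-21,5]],"yaw":[0,0,0,0,0,0,0,0,0,0]}'; python3 -m inch '{"gripper":[1,1,1,1,1,1],"dp":[[31,-21,5],[31,-21,5],[31,-21,5],[31,-21,5],[0,0,0],[0,0,0]],"yaw":[-7,-6,0,0,0,0]}'
python3 - <<'E'
from h import *
im,d,w=cloud("wrist"); nuts(im,w,minpx=300); s=read_state(); print(s["tcp_pos"],np.round(s["ee_rot"],3).tolist())
cv2.imwrite("pics/w1.png",im[:,:,::-1])
E
```

```text
t: 1.18
tcp_pos: [0.4056, -0.1755, 0.1887]
ee_rot: [[0.928, 0.371, 0.0], [0.371, -0.928, -0.0], [0.0, 0.0, -1.0]]
force: [1.0, -0.1, -0.9]
gripper_width: 0.999
grasp_force: 0.0
t: 1.68
tcp_pos: [0.4699, -0.0416, 0.1685]
ee_rot: [[0.819, 0.574, -0.001], [0.574, -0.819, 0.0], [-0.0, -0.0, -1.0]]
force: [-0.1, 0.4, 0.7]
gripper_width: 1.003
grasp_force: 0.0
[625.   8.] px 420 c [ 0.7517 -0.1638  0.0137] corners 0.0288 flats 0.0261 ang 15
[458.  84.] px 2122 c [ 0.6195 -0.0884  0.0237] corners 0.053 flats 0.0472 ang 22
[100. 105.] px 378 c [0.4212 0.1657 0.0271] corners 0.0309 flats 0.0278 ang 58
[138. 132.] px 355 c [0.4199 0.1271 0.0271] corners 0.0328 flats 0.0291 ang 56
[131. 183.] px 2222 c [0.3514 0.128  0.0213] corners 0.1197 flats 0.112 ang 5
[565. 170.] px 2018 c [ 0.6215 -0.226   0.0236] corners 0.0539 flats 0.0487 ang 12
[340. 181.] px 1450 c [ 0.4884 -0.0538  0.0238] corners 0.0527 flats 0.0466 ang 6
[460. 250.] px 716 c [ 0.4977 -0.2005  0.0207] corners 0.0421 flats 0.0373 ang 22
[ 0.46977229 -0.04286901  0.16868455] [[0.82, 0.572, -0.0], [0.572, -0.82, -0.0], [-0.0, 0.0, -1.0]]
```

View pics/w1.png

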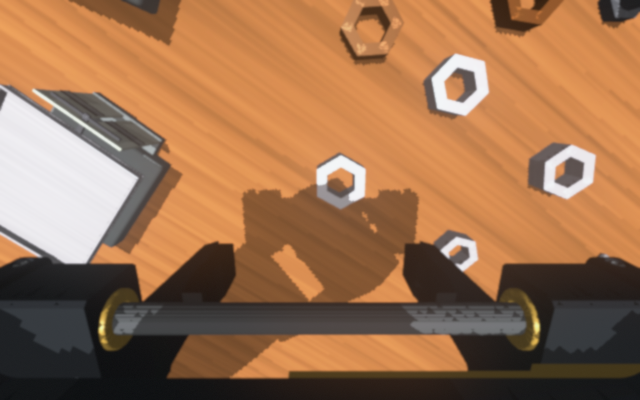

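The wrist view shows the wanted nut at (340,181), with its flats square to the finger line. Positions agree with the top camera. Now I descend and grip.

```bash
python3 -m inch '{"gripper":[1,1,1,1,1,1,1,1],"dp":[[5,10,20],[4,10,25],[0,0,30],[0,0,30],[0,0,25],[0,0,20],[0,0,12],[0,0,0]],"yaw":[0,0,0,0,0,0,0,0]}'; python3 -m inch '{"gripper":[-1,-1,-1,-1,-1,-1,-1,-1],"dp":[[0,0,0],[0,0,0],[0,0,0],[0,0,0],[0,0,0],[0,0,0],[0,0,0],[0,0,0]],"yaw":[0,0,0,0,0,0,0,0]}'
```

```text
t: 2.4
tcp_pos: [0.4872, -0.0554, 0.0048]
ee_rot: [[0.822, 0.569, -0.004], [0.569, -0.822, 0.001], [-0.002, -0.003, -1.0]]
force: [-0.7, 0.7, -0.8]
gripper_width: 1.002
grasp_force: 0.0
t: 3.07
tcp_pos: [0.4887, -0.0543, 0.007]
ee_rot: [[0.821, 0.571, 0.0], [0.571, -0.821, -0.0], [0.0, 0.0, -1.0]]
force: [-0.7, 0.4, 2.8]
gripper_width: 0.52
grasp_force: 29.9
```

```bash
python3 -m inch '{"gripper":[-1,-1,-1,-1,-1,-1],"dp":[[0,0,-15],[0,0,-30],[0,0,-35],[0,0,-35],[0,0,-35],[0,0,-20]],"yaw":[0,0,0,0,0,0]}'; python3 -m inch '{"gripper":[-1,-1,-1,-1,-1,-1,-1,-1,-1,-1],"dp":[[15,-16,0],[22,-23,0],[24,-25,0],[24,-25,0],[24,-25,0],[24,-25,0],[24,-25,0],[24,-25,0],[18,-19,0],[12,-12,0]],"yaw":[0,0,0,0,0,0,0,0,0,0]}'
python3 -m inch '{"gripper":[-1,-1,-1,-1,-1,-1],"dp":[[0,0,0],[0,0,0],[0,0,0],[0,0,0],[0,0,0],[0,0,0]],"yaw":[6,6,6,5,0,0]}'
python3 - <<'E'
from h import *
s=read_state(); print(s["t"],s["tcp_pos"],np.round(s["ee_rot"],3).tolist(),s["gripper_width"])
for c in ["wrist","side"]:
    im,d,w=cloud(c); P=pan(w,(.45,.68,.14,.38))
    print(c,np.percentile(P[:,2],[5,50,95])); F=P[abs(P[:,2]-.09)<.004]; print(cv2.minAreaRect(F[:,:2].astype(np.float32)))
    R=P[(P[:,2]>.096)&(P[:,2]<.106)]; print(cv2.minAreaRect(R[:,:2].astype(np.float32)))
    cv2.imwrite(f"pics/{c}2.png",im[:,:,::-1])
E
```

```text
t: 3.57
tcp_pos: [0.4892, -0.0544, 0.1802]
ee_rot: [[0.821, 0.571, 0.004], [0.571, -0.821, -0.001], [0.002, 0.003, -1.0]]
force: [0.9, -0.3, -1.7]
gripper_width: 0.522
grasp_force: 29.9
t: 4.4
tcp_pos: [0.5357, 0.2495, 0.176]
ee_rot: [[0.82, 0.573, -0.001], [0.573, -0.82, 0.0], [-0.001, -0.001, -1.0]]
force: [0.3, 0.5, -2.5]
gripper_width: 0.519
grasp_force: 29.9
t: 4.9
tcp_pos: [0.536, 0.2468, 0.1763]
ee_rot: [[0.978, 0.208, -0.001], [0.208, -0.978, -0.0], [-0.001, 0.0, -1.0]]
force: [-0.6, 0.2, -2.3]
gripper_width: 0.517
grasp_force: 29.9
4.9 [0.53601437 0.24679236 0.17634833] [[0.978, 0.208, -0.001], [0.208, -0.978, -0.0], [-0.001, 0.0, -1.0]] 0.5170281123671677
wrist [0.08813178 0.09000605 0.09957181]
((0.5840077996253967, 0.25825655460357666), (0.1814126819372177, 0.15565045177936554), 12.145355224609375)
((0.5799932479858398, 0.25738558173179626), (0.17762362957000732, 0.16074419021606445), 12.042168617248535)
side [0.03353066 0.08950944 0.09880223]
((0.5827028751373291, 0.26140379905700684), (0.18391916155815125, 0.15991677343845367), 12.265312194824219)
((0.579866349697113, 0.2604731321334839), (0.17855414748191833, 0.16109195351600647), 12.552971839904785)
```

View pics/wrist2.png

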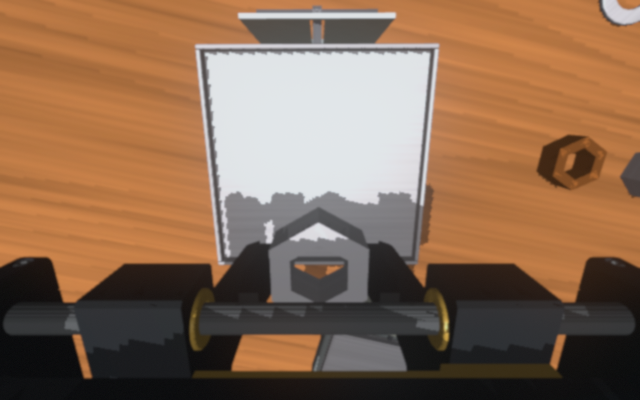

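The pan is square to the tool, with the nut held 35 mm to the near side of its centre. I lower the nut to about 3 mm above the floor and release it.

```bash
python3 -m inch '{"gripper":[-1,-1,-1,-1,-1,-1],"dp":[[0,0,25],[0,0,25],[0,0,15],[0,0,8],[0,0,3],[0,0,0]],"yaw":[0,0,0,0,0,0]}'; python3 -m inch '{"gripper":[1,1,1,1,1,1,1,1,1],"dp":[[0,0,0],[0,0,0],[0,0,0],[0,0,0],[0,0,0],[0,0,0],[0,0,0],[0,0,-20],[0,0,-30]],"yaw":[0,0,0,0,0,0,0,0,0]}'
python3 -m inch '{"gripper":[1,1,1,1,1,1,1],"dp":[[0,0,-30],[0,0,0],[0,0,0],[0,0,0],[0,0,0],[0,0,0],[0,0,0]],"yaw":[0,0,0,0,0,0,0]}'
python3 - <<'E'
from h import *
for c in ["side","wrist"]:
    im,d,w=cloud(c); P=pan(w,(.45,.65,.17,.34)); print(c,np.percentile(P[:,2],[5,50,95])); nuts(im,w,.088,.11,200)
    cv2.imwrite(f"pics/{c}3.png",im[:,:,::-1])
E
```

```text
t: 5.5
tcp_pos: [0.5363, 0.2468, 0.1008]
ee_rot: [[0.979, 0.206, -0.0], [0.206, -0.979, -0.0], [-0.0, -0.0, -1.0]]
force: [-0.4, 0.6, -1.0]
gripper_width: 0.518
grasp_force: 29.9
t: 6.25
tcp_pos: [0.5349, 0.2465, 0.1489]
ee_rot: [[0.979, 0.205, -0.006], [0.205, -0.979, -0.001], [-0.006, 0.0, -1.0]]
force: [0.6, -0.6, 1.2]
gripper_width: 1.001
grasp_force: 0.0
t: 6.83
tcp_pos: [0.5359, 0.2467, 0.1799]
ee_rot: [[0.979, 0.205, -0.002], [0.205, -0.979, -0.0], [-0.002, 0.0, -1.0]]
force: [-0.4, 0.7, -0.4]
gripper_width: 0.999
grasp_force: 0.0
side [0.07219281 0.07520323 0.09725803]
[392.   2.] px 213 c [ 0.7706 -1.9206  0.1007] corners 0.4023 flats 0.3543 ang 33
[568. 277.] px 661 c [0.0249 0.0322 0.1025] corners 0.1154 flats 0.1007 ang 49
[271. 280.] px 438 c [0.5369 0.2494 0.0987] corners 0.0527 flats 0.0481 ang 44
wrist [0.0743206  0.07554656 0.09791163]
[317.  19.] px 1481 c [0.6661 0.2758 0.0996] corners 0.1001 flats 0.0884 ang 13
[319. 208.] px 2289 c [0.5369 0.2472 0.0993] corners 0.0532 flats 0.0472 ang 44
```

View pics/wrist3.png

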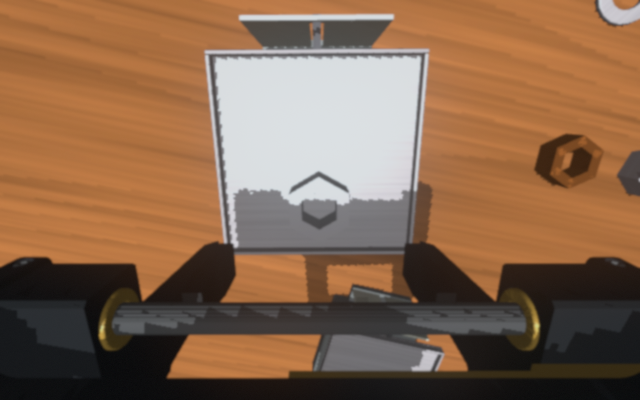

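One nut is in the pan at (319,205), let go, and the floor stands at 75 mm, so the first milestone is met. Next I take the isolated large nut at (0.621,-0.226). The one at (0.62,-0.089) stays as the spare.

```bash
python3 -m inch '{"gripper":[1,1,1,1,1,1,1,1,1,1],"dp":[[-1,20,0],[-1,36,0],[-1,38,0],[-2,38,0],[-2,38,0],[-2,38,0],[-2,38,0],[-2,38,0],[-2,38,0],[-2,38,0]],"yaw":[0,0,0,0,0,0,0,0,0,0]}'; python3 -m inch '{"gripper":[1,1,1,1,1,1,1,1,1,1],"dp":[[-2,38,0],[0,38,0],[0,30,0],[0,12,0],[0,0,0],[0,0,0],[0,0,0],[0,0,0],[0,0,0],[0,0,0]],"yaw":[0,0,0,0,-7,-7,-7,-7,-4,0]}'
python3 - <<'E'
from h import *
im,d,w=cloud("wrist"); nuts(im,w,minpx=300); s=read_state(); print(s["tcp_pos"],np.round(s["ee_rot"],3).tolist())
cv2.imwrite("pics/wrist4.png",im[:,:,::-1])
E
```

```text
t: 7.77
tcp_pos: [0.5932, -0.1109, 0.1806]
ee_rot: [[0.979, 0.205, -0.0], [0.205, -0.979, 0.0], [-0.0, -0.0, -1.0]]
force: [-0.4, -0.7, 0.5]
gripper_width: 0.998
grasp_force: 0.0
t: 8.6
tcp_pos: [0.6155, -0.2242, 0.1805]
ee_rot: [[0.719, 0.695, -0.0], [0.695, -0.719, 0.0], [-0.0, -0.001, -1.0]]
force: [0.5, 0.5, 0.3]
gripper_width: 0.998
grasp_force: 0.0
[375.  34.] px 393 c [ 0.7572 -0.1627  0.0131] corners 0.0332 flats 0.0303 ang 33
[217.  84.] px 1828 c [ 0.62   -0.0883  0.0239] corners 0.0528 flats 0.0467 ang 22
[324. 184.] px 1319 c [ 0.6213 -0.2259  0.0238] corners 0.0524 flats 0.0466 ang 14
[234. 243.] px 474 c [ 0.4976 -0.2009  0.0208] corners 0.0408 flats 0.0365 ang 22
[ 0.61552365 -0.22431289  0.18057548] [[0.722, 0.692, -0.0], [0.692, -0.722, 0.0], [-0.0, -0.0, -1.0]]
```

View pics/wrist4.png

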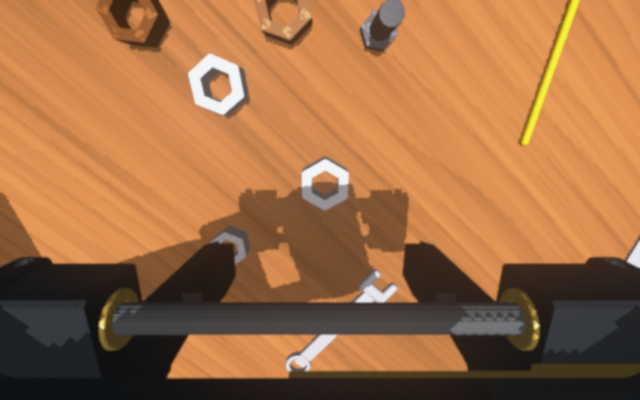

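The target nut is at (324,184), its flats match the fingers and the space around it is clear. I descend and grip.

```bash
python3 -m inch '{"gripper":[1,1,1,1,1,1,1,1],"dp":[[3,5,22],[0,0,30],[0,0,32],[0,0,32],[0,0,28],[0,0,20],[0,0,10],[0,0,0]],"yaw":[0,0,0,0,0,0,0,0]}'; python3 -m inch '{"gripper":[-1,-1,-1,-1,-1,-1,-1,-1],"dp":[[0,0,0],[0,0,0],[0,0,0],[0,0,0],[0,0,0],[0,0,0],[0,0,0],[0,0,0]],"yaw":[0,0,0,0,0,0,0,0]}'
python3 -m inch '{"gripper":[-1,-1,-1,-1,-1,-1,-1],"dp":[[0,0,-15],[0,0,-30],[0,0,-35],[0,0,-35],[0,0,-35],[0,0,-20],[0,0,0]],"yaw":[0,0,0,0,0,0,0]}'
```

```text
t: 9.32
tcp_pos: [0.6202, -0.2257, 0.0046]
ee_rot: [[0.723, 0.691, -0.003], [0.691, -0.723, 0.002], [-0.001, -0.004, -1.0]]
force: [0.5, -0.4, -0.4]
gripper_width: 1.0
grasp_force: 0.0
t: 9.98
tcp_pos: [0.6213, -0.2266, 0.0071]
ee_rot: [[0.722, 0.692, 0.0], [0.692, -0.722, -0.0], [0.0, 0.0, -1.0]]
force: [-0.0, 1.1, 3.3]
gripper_width: 0.519
grasp_force: 30.0
t: 10.57
tcp_pos: [0.6225, -0.2272, 0.1816]
ee_rot: [[0.722, 0.692, 0.007], [0.692, -0.721, -0.004], [0.002, 0.008, -1.0]]
force: [0.7, -0.6, -2.1]
gripper_width: 0.518
grasp_force: 30.0
```

```bash
python3 -m inch '{"gripper":[-1,-1,-1,-1,-1,-1,-1,-1,-1,-1],"dp":[[13,-14,0],[22,-25,0],[26,-29,0],[26,-29,0],[26,-29,0],[26,-29,0],[26,-29,0],[26,-29,0],[26,-29,0],[26,-29,0]],"yaw":[0,0,0,0,0,0,0,0,0,0]}'; python3 -m inch '{"gripper":[-1,-1,-1,-1,-1,-1,-1,-1,-1,-1],"dp":[[26,-29,0],[26,-29,0],[20,-22,0],[12,-13,0],[0,0,0],[0,0,0],[0,0,0],[0,0,0],[0,0,0],[0,0,0]],"yaw":[0,0,0,0,7,7,7,7,4,0]}'; python3 -c "
from h import *
im,d,w=cloud('side'); P=pan(w,(.45,.65,.17,.34)); print(np.percentile(P[:,2],[5,50,95])); print(read_state()['tcp_pos'])"
```

```text
t: 11.4
tcp_pos: [0.6077, 0.1392, 0.1746]
ee_rot: [[0.722, 0.692, -0.003], [0.692, -0.722, -0.0], [-0.002, -0.002, -1.0]]
force: [1.5, -0.4, -1.6]
gripper_width: 0.513
grasp_force: 30.0
t: 12.23
tcp_pos: [0.6044, 0.2624, 0.1744]
ee_rot: [[0.979, 0.202, -0.003], [0.202, -0.979, -0.001], [-0.003, 0.0, -1.0]]
force: [0.2, -0.2, -2.3]
gripper_width: 0.521
grasp_force: 30.0
[0.07274825 0.07519133 0.09702255]
[0.60449277 0.26240776 0.17473585]
```

```bash
python3 -m inch '{"gripper":[-1,-1,-1,-1,-1,-1,-1],"dp":[[0,0,25],[0,0,25],[0,0,20],[0,0,11],[0,0,5],[0,0,3],[0,0,0]],"yaw":[0,0,0,0,0,0,0]}'; python3 -m inch '{"gripper":[1,1,1,1,1,1,1,1,1],"dp":[[0,0,0],[0,0,0],[0,0,0],[0,0,0],[0,0,0],[0,0,0],[0,0,0],[0,0,-20],[0,0,-30]],"yaw":[0,0,0,0,0,0,0,0,0]}'
python3 -m inch '{"gripper":[1,1,1,1,1,1,1,1,1,1],"dp":[[0,0,-30],[0,0,-20],[0,0,0],[0,0,0],[0,0,0],[0,0,0],[0,0,0],[0,0,0],[0,0,0],[0,0,0]],"yaw":[0,0,0,0,0,0,0,0,0,0]}'
python3 - <<'E'
from h import *
for c in ["side","wrist","side"]:
    im,d,w=cloud(c); P=pan(w,(.45,.65,.17,.34)); print(c,np.percentile(P[:,2],[5,50,95])); nuts(im,w,.075,.095,200); nuts(im,w,minpx=250)
    cv2.imwrite(f"pics/{c}5.png",im[:,:,::-1])
E
```

```text
t: 12.87
tcp_pos: [0.6053, 0.2626, 0.088]
ee_rot: [[0.979, 0.205, 0.0], [0.205, -0.979, 0.0], [0.0, -0.0, -1.0]]
force: [0.5, -0.5, -2.0]
gripper_width: 0.515
grasp_force: 30.0
t: 13.62
tcp_pos: [0.6037, 0.2622, 0.1354]
ee_rot: [[0.979, 0.205, -0.006], [0.205, -0.979, -0.001], [-0.006, 0.0, -1.0]]
force: [-0.7, -0.8, 0.2]
gripper_width: 0.999
grasp_force: 0.0
t: 14.45
tcp_pos: [0.605, 0.2626, 0.1874]
ee_rot: [[0.979, 0.205, -0.0], [0.205, -0.979, -0.0], [-0.0, -0.0, -1.0]]
force: [0.6, -0.0, -0.2]
gripper_width: 1.001
grasp_force: 0.0
side [0.05737845 0.05964209 0.08315162]
[369.   2.] px 217 c [ 0.9159 -1.9178  0.0866] corners 0.4589 flats 0.3978 ang 33
[567. 282.] px 630 c [0.0196 0.0269 0.0875] corners 0.1247 flats 0.1093 ang 50
[234. 280.] px 393 c [0.6057 0.265  0.0831] corners 0.0537 flats 0.0494 ang 40
[272. 284.] px 405 c [0.5363 0.2495 0.0829] corners 0.0524 flats 0.0485 ang 36
[307.   7.] px 499 c [ 1.3519 -1.9251  0.0263] corners 1.0349 flats 0.8983 ang 31
[556. 304.] px 1995 c [0.0044 0.0067 0.0162] corners 0.2006 flats 0.1963 ang 41
[374. 311.] px 816 c [0.3525 0.1926 0.
[... 618 characters left out ...]
115 flats 0.1074 ang 27
side [0.05742753 0.05969648 0.08301854]
[370.   2.] px 216 c [ 0.9011 -1.9207  0.0873] corners 0.4319 flats 0.3754 ang 30
[567. 282.] px 613 c [0.0199 0.0276 0.0875] corners 0.1244 flats 0.109 ang 50
[234. 280.] px 397 c [0.6057 0.2651 0.0829] corners 0.0533 flats 0.0485 ang 42
[272. 284.] px 402 c [0.536  0.2503 0.0829] corners 0.0528 flats 0.0494 ang 47
[307.   7.] px 488 c [ 1.3371 -1.9187  0.0262] corners 0.9877 flats 0.8577 ang 30
[556. 305.] px 1989 c [0.0056 0.0076 0.0161] corners 0.1972 flats 0.1947 ang 46
[374. 311.] px 815 c [0.3526 0.1933 0.0208] corners 0.1093 flats 0.104 ang 27
[247. 333.] px 857 c [0.555  0.3263 0.0287] corners 0.1472 flats 0.1317 ang 42
```

View pics/side5.png

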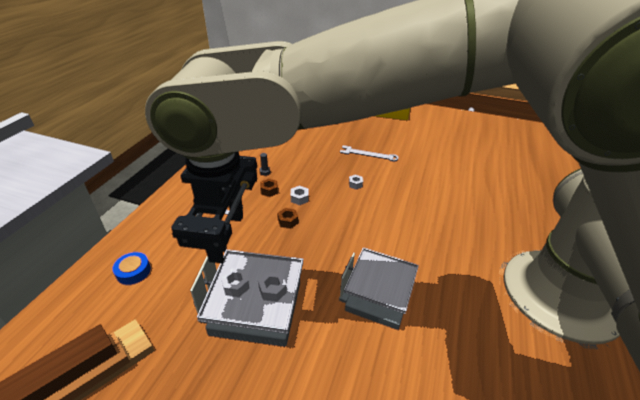

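Two nuts lie in the pan at (234,280) and (272,286). The floor is still at 60 mm, the spare is on the bench at (300,195), and the gripper is clear.

```bash
python3 -c "
from plant import *
print(sign_off())"
```

```text
the job is handed in; nothing more can be done
None
```

I put two large nuts in the pan one at a time; the pointer came to rest at about 60 mm, inside the grey band. The third large nut is still on the bench, well clear of the scale, and I handed the job in at about 14.6 s (no verdict was returned).

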